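Seat the knurled collar on the paint filter head and hold it home

ROBOT

A 6-joint arm with a two-finger parallel gripper is mounted at the origin on a cart in front of the work surface, level with it; the furniture and walls round the work are solid. World frame = base frame: x ahead of the robot, y to its left, z up, the work surface at z = 0. Lengths are in m, angles in rad, forces in N, time in s.
With the tool pointing down it reaches from about 0.375 to 0.9 m from the base axis. Payload 3.1 kg.
Tool frame: the origin (TCP) lies midway between the tips of the shut fingers; the grasp point (between the pads) lies 19 mm behind it (manip.grasp_offset is the distance from the TCP to the grasp point, in m); z points along the fingers, y is the line along which they close (so a half turn about z gives the same grasp; the last joint's range is limited). The gripper opens to 85 mm and grips with 20 to 120 N. Pads are 22 mm wide; open, the fingers measure 114 mm over their backs; the gripper's body (76 mm by 85 mm) begins 54 mm behind the grasp point. The pads swing forward as they close: fully open they stand 13 mm farther back than shut.
Start: joints at [0.967, 0.527, 1.433, -0, 1.181, -0.178], TCP at [0.258, 0.569, 0.231] pointing down, gripper open.
Joint ranges: [-3.08, 3.08], [-0.75, 2.2], [0.22, 2.44], [-1.43, 4.57], [0, 2.65], [-2.85, 2.85]. Speed limits (rad/s): [2.79, 2.79, 3.14, 3.14, 3.14, 3.14].

INTERFACE

Orientations are given as a unit quaternion [x, y, z, w].
In Python, from station import sensors, cams, order, manip gives the robot as it stands.
- The arm moves only by the tool move_arm, never from a script. Its argument "targets" is a list of rows, each an object of numbers: "dx", "dy", "dz": the shift along the world's x, y, z normalised to -1 to 1, where 1 is 25 mm; "rx", "ry", "rz": the turn, a rotation vector about the world's x, y, z normalised to -1 to 1, where 1 is 30 degrees. A call has exactly 10 rows; each row shifts and turns the commanded pose from where the row before left it; what a row does not reach is not made up. A row lasts 1/8 s, in which the tool goes at most 62.5 mm and 10.7 degrees, less where a joint would pass 70% of its speed; a pose out of reach is approached as far as the arm can. A call with a number of a shift or a turn outside -1 to 1 is refused whole. A call with a gripper value outside its range is refused whole. "claw" is the opening in per cent of the stroke, from 0 (shut) to 100 (fully open), set as the call begins (left out, the last holds). The fingers move at their own pace and stop on an object; "newtons" is the grip in N (left out, the last holds). Time passes only in rows, so rows that do not move let the fingers close, or fill a call up. It gives the time, the measured TCP pose, the force, the opening and the grip force at its end, in the units of the state.
- sensors.sense(): the state, without advancing time (a new reading comes with each control period).
- cams.snapshot(name): name is "side" or "top"; returns the picture (384x512x3 uint8, red, green, blue); there is no depth.
- cams.camera_model(name): a dict with "fx", "fy", "cx", "cy" (pixels), "extrinsics" (4x4, takes a point from world to camera coordinates). Camera axes: x right, y down, z forward; pixel columns grow to the right and rows downward; lengths in m; the calibration is good to about 2 mm. A picture is of the moment at which its call begins. camera_model takes no time and is no camera call.
- order.sign_off(): hands the job in; it is judged then, once.
The state is a dict: "t": time; "q": joint angles; "qd": joint speeds; "tau": joint torques, N m; "tcp_pos": TCP position; "tool_rot": TCP orientation; "force": force on the tool from outside, world axes, zero at the start; "ft_torque": the same for the moment, N m; "finger_gap": opening from 0.0 (shut) to 1.0 (fully open); "gripper_force": force on a finger pad.
Only numpy, scipy, OpenCV 4.12 (cv2) and the standard library are available. Lean on these libraries where they do the work, as an engineer would, in place of code of your own. Each camera call takes 0.05 s, during which the arm holds its last target. There are 200 camera calls.

TASK

Pick up the loose knurled collar, set it over the upright neck of the paint filter head and turn it until its hidden keyways drop over the pins of the neck. Then push it down against the spring until it sits fully home on the shoulder of the head, and finish while still gripping it and holding it pushed home, because it springs up when let go. Leave the bauble, the small jar and the marker pen where they are.

Things in the scene. Friction and masses are not known exactly. Their poses are not given: they have to be found in the camera images.
- collar: loose knurled collar, bare aluminium: a ring 58 mm across, 42 mm high, 0.14 to 0.28 kg, with a 43 mm bore right through. It stands on the table right way up (keyed end down, no flipping). Origin: centre of its underside, z up along its axis. Grip it from above across its diameter, on the upper half; any yaw serves.
- collar_center (a point): centre of the collar, on its axis, half-way up (21 mm above its underside). Hidden in the bore are three equal keyways 120 degrees apart, open at the underside, 24 mm deep, about 10 mm wide; which way they lie is not told: find them by feel.
- head_seat (a point): centre of the flat shoulder of the grey filter head fixed to the table, on the neck's axis, 50 mm above the table, z up. Foot 110 mm across and 10 mm thick, housing 80 mm across; its flat top is the shoulder. A brass hose barb reaches 74 mm from the axis along this point's +x, 30 mm above the table. Home: collar's underside on the shoulder, collar_center 21 mm above this point.
- neck_top (a point): top of the upright steel neck, on its axis, 58 mm above the shoulder. The neck is 40 mm across up to 46 mm above the shoulder, then tapers to 24 mm across at the top.
- neck_pins (a point): point on the neck's axis at the height of its three pins, 18 mm above the shoulder. Pins 5 mm thick, 120 degrees apart, stand out 5 mm from the neck; their angle differs every time, unrelated to any listed axes. Not lined up, the collar rests on the pins, underside 20.5 mm above the shoulder; lined up within about 5 degrees (once in 120 degrees of turn, either way) it can drop past them.
- spring_ring (a joint): steel spring ring round the neck, 0 when up (top 8 mm above the shoulder), 0.008 m when pushed down level with the shoulder. It takes about 5 N to start and about 10 N when level; it stays clear of a collar that rests on the pins, and lifts a seated collar by about 8 mm when it is let go.
- bauble_work_center (a point): bystander: cream painted bauble standing on its foot, 72 mm across, 100 mm high; this is its centre, half-way up
- jar_white_center (a point): bystander: small jar with lid, 52 mm across, 64 mm high; this is its centre, half-way up
- marker_white_center (a point): bystander: white marker pen lying on the table, 130 mm long, 12 mm thick; this is its centre
Mind the look-alikes: they are no part of the job. Leave any blue look-alike of the collar alone.

How it is judged:
On the way, in this order (a step that is already met when the one before it is completed fails the run):
1. the collar is lifted clear of the table (height (world z) of collar_center above 0.06 m), for 0.1 s.
2. the collar is round the neck (horizontal distance between collar_center and head_seat below 0.005 m and z of collar_center in the frame of head_seat below 0.065 m), for 0.1 s.
At the end, for the whole second after the job is handed in: The collar is round the neck (axis within 4 mm, upright within 0.08 rad) with its centre no more than 22.8 mm above the shoulder, i.e. home to 1.8 mm, at rest, and the fingers still bear on it with more than 2 N (horizontal distance between collar_center and head_seat below 0.004 m and z of collar_center in the frame of head_seat below 0.0228 m and angle between collar's own z axis and vertical below 0.08 rad and contact force between the fingers and collar above 2 N and linear speed of collar below 0.02 m/s); the arm keeps its last pose, push and grip.
It fails at once if the bauble is moved more than 3 cm or tipped (distance of bauble_work_center from where it was at the start of the episode above 0.03 m or angle between bauble_work_center's own z axis and vertical above 0.5 rad).
It fails at once if the small jar is moved more than 3 cm or tipped (distance of jar_white_center from where it was at the start of the episode above 0.03 m or angle between jar_white_center's own z axis and vertical above 0.5 rad).
It fails at once if the marker pen is moved more than 4 cm (distance of marker_white_center from where it was at the start of the episode above 0.04 m).
It also fails if it takes over 64 s, if anything falls off the work surface, if the arm or the gripper's body presses on something with over 40 N, if the wrist force passes 120 N, or if a joint passes its speed limit or range.

## Working session

There is one attempt and no reset: what is moved stays moved. The work goes in short steps, Python scripts to look and compute and a tool call to move; the robot and the scene stay as the last step left them, time stands still between calls to the robot, and variables do not carry over. Pictures are saved under pics/ and viewed, at most 10 in all, crops included, and the job is handed in when it is done.

Besides the shell and the picture viewer there is one more tool, called after "Request:" by a JSON object that holds its "op" and its "data". move_arm: Moves the arm, as the interface text tells. Scaled input: -1 to 1 covers 25 mm each way for a shift and 30 degrees each way for a turn. Its arguments: {"type":"object","properties":{"targets":{"type":"array"},"claw":{"type":"number"},"newtons":{"type":"number"}},"required":["targets"]}

```bash
mkdir -p pics; python3 - <<'E'
from station import sensors,cams,manip
import cv2,json,numpy as np
s=sensors.sense();print({k:np.round(v,3).tolist() for k,v in s.items()})
for n in("top","side"):
    im=cams.snapshot(n);cv2.imwrite(f"pics/{n}0.png",im[:,:,::-1])
    m=cams.camera_model(n);print(n,{k:np.round(v,4).tolist() for k,v in m.items()})
E
```

```text
{'t': 0.0, 'q': [0.967, 0.528, 1.434, 0.0, 1.181, -0.178], 'qd': [-0.001, -0.001, 0.0, 0.001, -0.001, -0.001], 'tau': [0.001, -44.234, -17.803, -0.0, 0.008, -0.0], 'tcp_pos': [0.258, 0.569, 0.23], 'tool_rot': [0.211, 0.977, -0.001, -0.0], 'force': [-0.826, -0.292, 0.182], 'ft_torque': [-0.005, 0.029, -0.005], 'gripper_force': 0.0, 'finger_gap': 1.003}
top {'fx': 418.7629, 'fy': 418.7629, 'cx': 261.8754, 'cy': 188.7132, 'extrinsics': [[-0.013, -0.9996, 0.0233, 0.0273], [-0.9948, 0.0105, -0.1011, 0.568], [0.1008, -0.0245, -0.9946, 1.3576], [0.0, 0.0, 0.0, 1.0]]}
side {'fx': 374.5479, 'fy': 374.5479, 'cx': 252.657, 'cy': 189.7322, 'extrinsics': [[0.9992, 0.0404, 0.0079, -0.5713], [0.0295, -0.5682, -0.8224, 0.1045], [-0.0287, 0.8219, -0.5689, 1.2392], [0.0, 0.0, 0.0, 1.0]]}
```

View pics/top0.png

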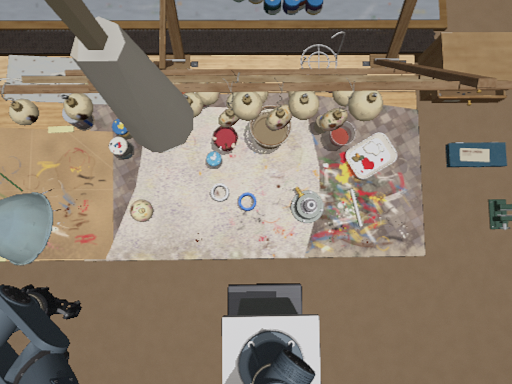

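View pics/side0.png

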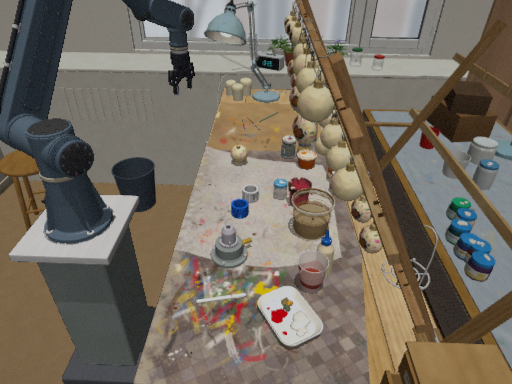

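The top view shows the bare collar at about (220,193), the blue look-alike at (247,201), the head at (309,204) and its brass barb at about (298,191). In the side view the collar is at (251,192) and the head at (229,245). I'll zoom in on both.

```bash
python3 - <<'E'
import cv2,numpy as np
t=cv2.imread("pics/top0.png");s=cv2.imread("pics/side0.png")
a=cv2.resize(t[168:238,195:335],None,fx=5.7,fy=5.7,interpolation=cv2.INTER_CUBIC)[:300*2,:800]
a=cv2.resize(t[170:230,200:330],(650,300),interpolation=cv2.INTER_CUBIC)
b=cv2.resize(s[175:235,195:325],(650,300),interpolation=cv2.INTER_CUBIC)
b=cv2.resize(s[178:273,200:290],(284,300),interpolation=cv2.INTER_CUBIC)
c=np.zeros((600,650,3),np.uint8);c[:300]=a;c[300:,:284]=b
cv2.imwrite("pics/z0.png",c)
E
```

```text
(no output)
```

View pics/z0.png

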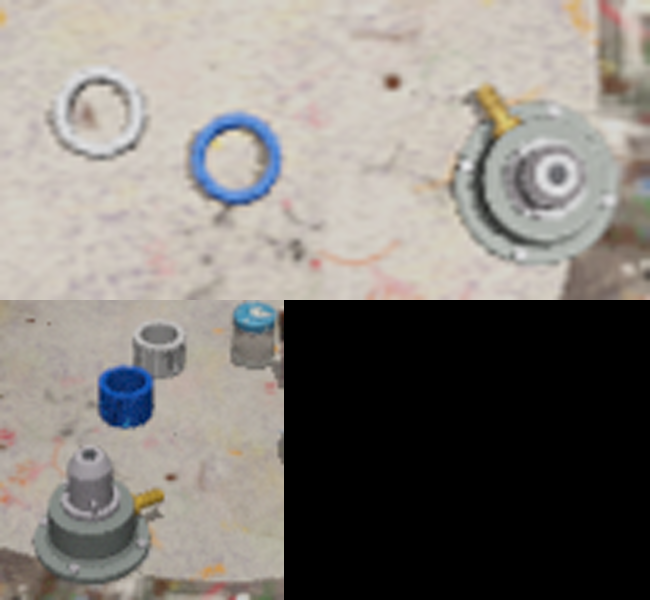

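The crop (5x from (200,170)) puts the collar's top ring centre at about (219.8,192.5) px and blue at (247.1,201.6). The head's shoulder is at (308.8,206.5), its foot at (306.8,206.4) and its neck top at (311.6,205.2). I'll cast rays from these.

```bash
cat > h.py <<'E'
import numpy as np
from station import cams
def ray(n,u,v,z):
    m=cams.camera_model(n);E=np.array(m["extrinsics"]);R=E[:3,:3];o=-R.T@E[:3,3]
    d=R.T@np.array([(u-m["cx"])/m["fx"],(v-m["cy"])/m["fy"],1])
    return o+d*(z-o[2])/d[2]
E
python3 - <<'E'
from h import *
import cv2
t=cv2.imread("pics/top0.png");s=cv2.imread("pics/side0.png")
for nm,a in dict(col=("top",219.8,192.5,.042),blue=("top",247.1,201.6,.042),shoulder=("top",308.8,206.5,.05),foot=("top",306.8,206.4,.01),neck=("top",311.6,205.2,.108),barb=("top",297,188,.03),neckS=("side",228.5,226.4,.108),colS=("side",200+159/3.16,178+34/3.16,.042),blueS=("side",200+126/3.16,178+80/3.16,.042),footS=("side",200+92/3.16,178+242/3.16,.006)).items():
    print(nm,np.round(ray(*a),4))
# masks
h=cv2.cvtColor(t,cv2.COLOR_BGR2HSV)
def blob(m,c,name):
    n,l,st,ce=cv2.connectedComponentsWithStats(m.astype(np.uint8)*255)
    i=min((i for i in range(1,n) if st[i,4]>30),key=lambda i:np.hypot(*(ce[i]-c)))
    k=(l==i).astype(np.uint8);cs,_=cv2.findContours(k,0,1);c=max(cs,key=len)
    print(name,st[i],cv2.fitEllipse(c))
blob((h[...,0]>100)&(h[...,0]<125)&(h[...,1]>120),(247,201),"blue")
b=t.astype(int)
sub=h[192:220:3,285:330:3];print(sub[4].tolist())
print(h[193,208:232].tolist())
E
```

```text
col [0.5559 0.1586 0.042 ]
blue [0.5251 0.0698 0.042 ]
shoulder [ 0.5063 -0.1308  0.05  ]
foot [ 0.509  -0.1295  0.01  ]
neck [ 0.5069 -0.1317  0.108 ]
barb [ 0.5692 -0.0958  0.03  ]
neckS [ 0.5078 -0.1282  0.108 ]
colS [0.5567 0.1582 0.042 ]
blueS [0.5256 0.0702 0.042 ]
footS [ 0.5074 -0.1363  0.006 ]
blue [239 193  17  18  92] ((247.01524353027344, 201.58074951171875), (16.243547439575195, 16.587186813354492), 176.56878662109375)
[[17, 24, 204], [18, 27, 208], [45, 7, 151], [30, 2, 113], [54, 8, 159], [54, 9, 136], [0, 3, 91], [170, 12, 131], [130, 4, 175], [120, 11, 114], [165, 3, 182], [56, 10, 177], [60, 7, 179], [9, 26, 159], [8, 64, 120]]
[[15, 20, 208], [15, 24, 172], [15, 12, 168], [0, 0, 189], [120, 2, 212], [105, 3, 160], [9, 21, 169], [7, 25, 184], [7, 38, 166], [10, 62, 151], [13, 50, 167], [18, 28, 198], [19, 23, 209], [18, 22, 212], [18, 22, 209], [18, 21, 205], [18, 21, 206], [15, 20, 178], [0, 1, 199], [120, 2, 219], [120, 3, 180], [16, 19, 173], [18, 21, 205], [18, 20, 212]]
```

Request:
{"op": "move_arm", "data": {"targets": [{"dx": 0.6, "dy": -0.82, "rz": -0.143}, {"dx": 0.6, "dy": -0.82, "rz": -0.143}, {"dx": 0.6, "dy": -0.82, "rz": -0.143}, {"dx": 0.6, "dy": -0.82, "rz": -0.143}, {"dx": 0.6, "dy": -0.82, "rz": -0.143}, {"dx": 0.6, "dy": -0.82, "rz": -0.143}, {"dx": 0.6, "dy": -0.82, "rz": -0.143}, {"dx": 0.6, "dy": -0.82, "rz": -0.143}, {"dx": 0.6, "dy": -0.82, "rz": -0.143}, {"dx": 0.6, "dy": -0.82, "rz": -0.143}], "claw": 100, "newtons": 60}}

```text
schema error: expected keys dx, dy, dz, rx, ry, rz
```

Request:
{"op": "move_arm", "data": {"targets": [{"dx": 0.6, "dy": -0.82, "rz": -0.143}, {"dx": 0.6, "dy": -0.82, "rz": -0.143}, {"dx": 0.6, "dy": -0.82, "rz": -0.143}, {"dx": 0.6, "dy": -0.82, "rz": -0.143}, {"dx": 0.6, "dy": -0.82, "rz": -0.143}, {"dx": 0.6, "dy": -0.82, "rz": -0.143}, {"dx": 0.6, "dy": -0.82, "rz": -0.143}, {"dx": 0.6, "dy": -0.82, "rz": -0.143}, {"dx": 0.6, "dy": -0.82, "rz": -0.143}, {"dx": 0.6, "dy": -0.82, "rz": -0.143}]}}

```text
schema error: expected keys dx, dy, dz, rx, ry, rz
```

Request:
{"op": "move_arm", "data": {"targets": [{"dx": 0.6, "dy": -0.82, "dz": 0, "rx": 0, "ry": 0, "rz": -0.143}, {"dx": 0.6, "dy": -0.82, "dz": 0, "rx": 0, "ry": 0, "rz": -0.143}, {"dx": 0.6, "dy": -0.82, "dz": 0, "rx": 0, "ry": 0, "rz": -0.143}, {"dx": 0.6, "dy": -0.82, "dz": 0, "rx": 0, "ry": 0, "rz": -0.143}, {"dx": 0.6, "dy": -0.82, "dz": 0, "rx": 0, "ry": 0, "rz": -0.143}, {"dx": 0.6, "dy": -0.82, "dz": 0, "rx": 0, "ry": 0, "rz": -0.143}, {"dx": 0.6, "dy": -0.82, "dz": 0, "rx": 0, "ry": 0, "rz": -0.143}, {"dx": 0.6, "dy": -0.82, "dz": 0, "rx": 0, "ry": 0, "rz": -0.143}, {"dx": 0.6, "dy": -0.82, "dz": 0, "rx": 0, "ry": 0, "rz": -0.143}, {"dx": 0.6, "dy": -0.82, "dz": 0, "rx": 0, "ry": 0, "rz": -0.143}], "claw": 100, "newtons": 60}}

```text
t: 1.35
tcp_pos: [0.4083, 0.3633, 0.2309]
tool_rot: [0.555, 0.832, -0.0, -0.0]
force: [-0.5, 0.5, -0.4]
finger_gap: 0.997
gripper_force: 0.0
```

Request:
{"op": "move_arm", "data": {"targets": [{"dx": 0.6, "dy": -0.82, "dz": 0, "rx": 0, "ry": 0, "rz": -0.143}, {"dx": 0.6, "dy": -0.82, "dz": 0, "rx": 0, "ry": 0, "rz": -0.143}, {"dx": 0.6, "dy": -0.82, "dz": 0, "rx": 0, "ry": 0, "rz": -0.143}, {"dx": 0.6, "dy": -0.82, "dz": 0, "rx": 0, "ry": 0, "rz": -0.143}, {"dx": 0.6, "dy": -0.82, "dz": 0, "rx": 0, "ry": 0, "rz": -0.143}, {"dx": 0.6, "dy": -0.82, "dz": 0, "rx": 0, "ry": 0, "rz": -0.143}, {"dx": 0.6, "dy": -0.82, "dz": 0, "rx": 0, "ry": 0, "rz": -0.143}, {"dx": 0.6, "dy": -0.82, "dz": 0, "rx": 0, "ry": 0, "rz": -0.143}, {"dx": 0.6, "dy": -0.82, "dz": 0, "rx": 0, "ry": 0, "rz": -0.143}, {"dx": 0.6, "dy": -0.82, "dz": 0, "rx": 0, "ry": 0, "rz": -0.143}]}}

```text
t: 2.6
tcp_pos: [0.5582, 0.1585, 0.2309]
tool_rot: [0.821, 0.571, -0.0, -0.0]
force: [0.1, -0.1, 0.7]
finger_gap: 1.002
gripper_force: 0.0
```

Request:
{"op": "move_arm", "data": {"targets": [{"dx": -0.08, "dy": 0, "dz": -1, "rx": 0, "ry": 0, "rz": 0}, {"dx": 0, "dy": 0, "dz": -1, "rx": 0, "ry": 0, "rz": 0}, {"dx": 0, "dy": 0, "dz": -1, "rx": 0, "ry": 0, "rz": 0}, {"dx": 0, "dy": 0, "dz": -1, "rx": 0, "ry": 0, "rz": 0}, {"dx": 0, "dy": 0, "dz": -1, "rx": 0, "ry": 0, "rz": 0}, {"dx": 0, "dy": 0, "dz": -1, "rx": 0, "ry": 0, "rz": 0}, {"dx": 0, "dy": 0, "dz": -0.7, "rx": 0, "ry": 0, "rz": 0}, {"dx": 0, "dy": 0, "dz": -0.6, "rx": 0, "ry": 0, "rz": 0}, {"dx": 0, "dy": 0, "dz": -0.2, "rx": 0, "ry": 0, "rz": 0}, {"dx": 0, "dy": 0, "dz": 0, "rx": 0, "ry": 0, "rz": 0}]}}

```text
t: 3.85
tcp_pos: [0.5562, 0.1592, 0.0438]
tool_rot: [0.82, 0.572, 0.0, 0.0]
force: [0.1, -0.3, -0.3]
finger_gap: 1.001
gripper_force: 0.0
```

```bash
python3 - <<'E'
from station import cams
import cv2,numpy as np
t=cams.snapshot("top")[150:230,180:290,::-1];s=cams.snapshot("side")[140:230,200:310,::-1]
cv2.imwrite("pics/g1.png",np.hstack([cv2.resize(t,(400,330)),cv2.resize(s,(400,330))]))
E
```

```text
(no output)
```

View pics/g1.png

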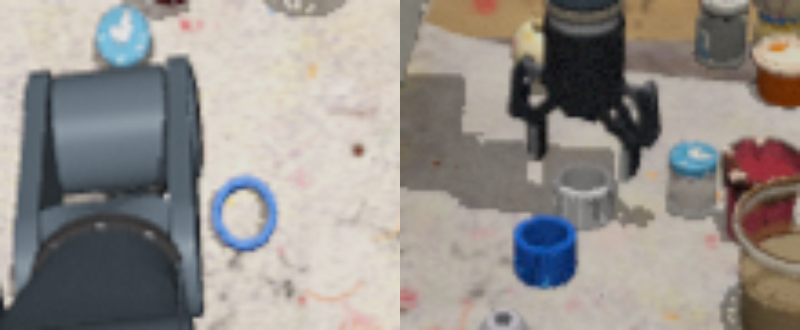

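The fingers straddle the collar, with tips at about x=537 and 628 against a collar centre of 587. The blue ring and the jar are both clear. Next I descend, then grip.

Request:
{"op": "move_arm", "data": {"targets": [{"dx": 0, "dy": -0.04, "dz": -0.5, "rx": 0, "ry": 0, "rz": 0}, {"dx": 0, "dy": 0, "dz": -0.5, "rx": 0, "ry": 0, "rz": 0}, {"dx": 0, "dy": 0, "dz": -0.36, "rx": 0, "ry": 0, "rz": 0}, {"dx": 0, "dy": 0, "dz": 0, "rx": 0, "ry": 0, "rz": 0}, {"dx": 0, "dy": 0, "dz": 0, "rx": 0, "ry": 0, "rz": 0}, {"dx": 0, "dy": 0, "dz": 0, "rx": 0, "ry": 0, "rz": 0}, {"dx": 0, "dy": 0, "dz": 0, "rx": 0, "ry": 0, "rz": 0}, {"dx": 0, "dy": 0, "dz": 0, "rx": 0, "ry": 0, "rz": 0}, {"dx": 0, "dy": 0, "dz": 0, "rx": 0, "ry": 0, "rz": 0}, {"dx": 0, "dy": 0, "dz": 0, "rx": 0, "ry": 0, "rz": 0}]}}

```text
t: 5.2
tcp_pos: [0.5561, 0.1582, 0.0098]
tool_rot: [0.82, 0.572, 0.0, 0.0]
force: [-0.9, -0.5, 0.5]
finger_gap: 0.998
gripper_force: 0.0
```

Request:
{"op": "move_arm", "data": {"targets": [{"dx": 0, "dy": 0, "dz": 0, "rx": 0, "ry": 0, "rz": 0}, {"dx": 0, "dy": 0, "dz": 0, "rx": 0, "ry": 0, "rz": 0}, {"dx": 0, "dy": 0, "dz": 0, "rx": 0, "ry": 0, "rz": 0}, {"dx": 0, "dy": 0, "dz": 0, "rx": 0, "ry": 0, "rz": 0}, {"dx": 0, "dy": 0, "dz": 0, "rx": 0, "ry": 0, "rz": 0}, {"dx": 0, "dy": 0, "dz": 0, "rx": 0, "ry": 0, "rz": 0}, {"dx": 0, "dy": 0, "dz": 0, "rx": 0, "ry": 0, "rz": 0}, {"dx": 0, "dy": 0, "dz": 0, "rx": 0, "ry": 0, "rz": 0}, {"dx": 0, "dy": 0, "dz": 0, "rx": 0, "ry": 0, "rz": 0}, {"dx": 0, "dy": 0, "dz": 0, "rx": 0, "ry": 0, "rz": 0}], "claw": 0, "newtons": 60}}

```text
t: 6.45
tcp_pos: [0.556, 0.1582, 0.0103]
tool_rot: [0.82, 0.572, -0.0, -0.0]
force: [-1.1, -0.2, 6.3]
finger_gap: 0.663
gripper_force: 64.3
```

Request:
{"op": "move_arm", "data": {"targets": [{"dx": 0, "dy": 0, "dz": 0.3, "rx": 0, "ry": 0, "rz": 0}, {"dx": 0, "dy": 0, "dz": 0.6, "rx": 0, "ry": 0, "rz": 0}, {"dx": 0, "dy": 0, "dz": 0.7, "rx": 0, "ry": 0, "rz": 0}, {"dx": 0, "dy": 0, "dz": 0.7, "rx": 0, "ry": 0, "rz": 0}, {"dx": 0, "dy": 0, "dz": 0.7, "rx": 0, "ry": 0, "rz": 0}, {"dx": 0, "dy": 0, "dz": 0.7, "rx": 0, "ry": 0, "rz": 0}, {"dx": 0, "dy": 0, "dz": 0.7, "rx": 0, "ry": 0, "rz": 0}, {"dx": 0, "dy": 0, "dz": 0.7, "rx": 0, "ry": 0, "rz": 0}, {"dx": 0, "dy": 0, "dz": 0.6, "rx": 0, "ry": 0, "rz": 0}, {"dx": 0, "dy": 0, "dz": 0.3, "rx": 0, "ry": 0, "rz": 0}]}}

```text
t: 7.7
tcp_pos: [0.5565, 0.1582, 0.1611]
tool_rot: [0.82, 0.572, 0.001, 0.0]
force: [0.9, 0.0, -2.2]
finger_gap: 0.663
gripper_force: 64.4
```

Request:
{"op": "move_arm", "data": {"targets": [{"dx": -0.07, "dy": -0.5, "dz": 0, "rx": 0, "ry": 0, "rz": 0}, {"dx": -0.1, "dy": -0.7, "dz": 0, "rx": 0, "ry": 0, "rz": 0}, {"dx": -0.12, "dy": -0.7, "dz": 0, "rx": 0, "ry": 0, "rz": 0}, {"dx": -0.12, "dy": -0.7, "dz": 0, "rx": 0, "ry": 0, "rz": 0}, {"dx": -0.12, "dy": -0.7, "dz": 0, "rx": 0, "ry": 0, "rz": 0}, {"dx": -0.12, "dy": -0.7, "dz": 0, "rx": 0, "ry": 0, "rz": 0}, {"dx": -0.12, "dy": -0.7, "dz": 0, "rx": 0, "ry": 0, "rz": 0}, {"dx": -0.12, "dy": -0.7, "dz": 0, "rx": 0, "ry": 0, "rz": 0}, {"dx": -0.12, "dy": -0.7, "dz": 0, "rx": 0, "ry": 0, "rz": 0}, {"dx": -0.12, "dy": -0.7, "dz": 0, "rx": 0, "ry": 0, "rz": 0}]}}

```text
t: 8.95
tcp_pos: [0.5277, -0.013, 0.1598]
tool_rot: [0.82, 0.572, 0.0, 0.0]
force: [1.3, -0.1, -2.8]
finger_gap: 0.666
gripper_force: 64.4
```

Request:
{"op": "move_arm", "data": {"targets": [{"dx": -0.12, "dy": -0.7, "dz": 0, "rx": 0, "ry": 0, "rz": 0}, {"dx": -0.12, "dy": -0.7, "dz": 0, "rx": 0, "ry": 0, "rz": 0}, {"dx": -0.12, "dy": -0.7, "dz": 0, "rx": 0, "ry": 0, "rz": 0}, {"dx": -0.12, "dy": -0.7, "dz": 0, "rx": 0, "ry": 0, "rz": 0}, {"dx": -0.12, "dy": -0.7, "dz": 0, "rx": 0, "ry": 0, "rz": 0}, {"dx": -0.12, "dy": -0.7, "dz": 0, "rx": 0, "ry": 0, "rz": 0}, {"dx": -0.12, "dy": -0.55, "dz": 0, "rx": 0, "ry": 0, "rz": 0}, {"dx": 0, "dy": 0, "dz": 0, "rx": 0, "ry": 0, "rz": 0}, {"dx": 0, "dy": 0, "dz": 0, "rx": 0, "ry": 0, "rz": 0}, {"dx": 0, "dy": 0, "dz": 0, "rx": 0, "ry": 0, "rz": 0}]}}

```text
t: 10.2
tcp_pos: [0.5068, -0.1299, 0.1598]
tool_rot: [0.82, 0.572, 0.0, -0.0]
force: [0.7, 0.8, -3.1]
finger_gap: 0.665
gripper_force: 64.4
```

```bash
python3 - <<'E'
from station import cams,sensors
import cv2,numpy as np
t=cams.snapshot("top")[160:250,250:350,::-1];s=cams.snapshot("side")[170:280,175:295,::-1]
cv2.imwrite("pics/g2.png",np.hstack([cv2.resize(t,(360,324)),cv2.resize(s,(440,403),interpolation=2)[:324]]) )
print(sensors.sense()["q"],sensors.sense()["force"])
E
```

```text
[-4.64780337e-01  4.94399963e-01  1.75757625e+00  1.35360694e-04
  8.89747864e-01 -1.13310574e-01] [-0.22660469  0.18681088 -2.37863734]
```

View pics/g2.png

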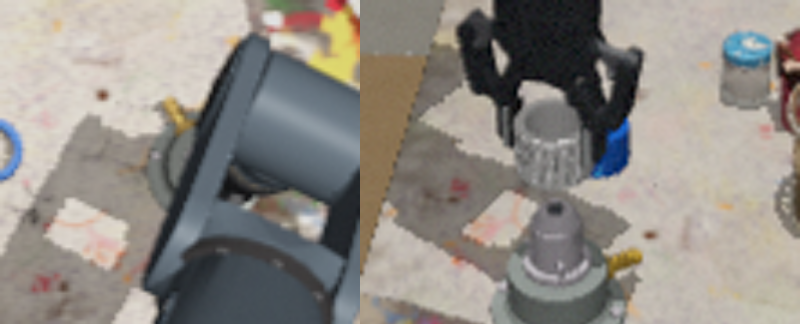

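The collar is held upright over the neck: its axis is at column 552 in the crop and the neck's at 559, mostly parallax. I'll lower it and watch the lateral force.

Request:
{"op": "move_arm", "data": {"targets": [{"dx": 0, "dy": 0, "dz": -0.6, "rx": 0, "ry": 0, "rz": 0}, {"dx": 0, "dy": 0, "dz": -0.6, "rx": 0, "ry": 0, "rz": 0}, {"dx": 0, "dy": 0, "dz": -0.5, "rx": 0, "ry": 0, "rz": 0}, {"dx": 0, "dy": 0, "dz": -0.2, "rx": 0, "ry": 0, "rz": 0}, {"dx": 0, "dy": 0, "dz": -0.1, "rx": 0, "ry": 0, "rz": 0}, {"dx": 0, "dy": 0, "dz": -0.1, "rx": 0, "ry": 0, "rz": 0}, {"dx": 0, "dy": 0, "dz": -0.04, "rx": 0, "ry": 0, "rz": 0}, {"dx": 0, "dy": 0, "dz": 0, "rx": 0, "ry": 0, "rz": 0}, {"dx": 0, "dy": 0, "dz": 0, "rx": 0, "ry": 0, "rz": 0}, {"dx": 0, "dy": 0, "dz": 0, "rx": 0, "ry": 0, "rz": 0}]}}

```text
t: 11.55
tcp_pos: [0.507, -0.1306, 0.1065]
tool_rot: [0.82, 0.572, 0.0, 0.0]
force: [-0.2, 0.2, -2.3]
finger_gap: 0.667
gripper_force: 64.4
```

Request:
{"op": "move_arm", "data": {"targets": [{"dx": 0, "dy": 0, "dz": -0.06, "rx": 0, "ry": 0, "rz": 0}, {"dx": 0, "dy": 0, "dz": -0.06, "rx": 0, "ry": 0, "rz": 0}, {"dx": 0, "dy": 0, "dz": -0.06, "rx": 0, "ry": 0, "rz": 0}, {"dx": 0, "dy": 0, "dz": -0.06, "rx": 0, "ry": 0, "rz": 0}, {"dx": 0, "dy": 0, "dz": -0.06, "rx": 0, "ry": 0, "rz": 0}, {"dx": 0, "dy": 0, "dz": -0.06, "rx": 0, "ry": 0, "rz": 0}, {"dx": 0, "dy": 0, "dz": -0.06, "rx": 0, "ry": 0, "rz": 0}, {"dx": 0, "dy": 0, "dz": 0, "rx": 0, "ry": 0, "rz": 0}, {"dx": 0, "dy": 0, "dz": 0, "rx": 0, "ry": 0, "rz": 0}, {"dx": 0, "dy": 0, "dz": 0, "rx": 0, "ry": 0, "rz": 0}]}}

```text
t: 12.8
tcp_pos: [0.5069, -0.1306, 0.0959]
tool_rot: [0.82, 0.572, 0.0, 0.0]
force: [0.2, -0.7, -2.4]
finger_gap: 0.67
gripper_force: 64.4
```

Request:
{"op": "move_arm", "data": {"targets": [{"dx": 0, "dy": 0, "dz": -0.1, "rx": 0, "ry": 0, "rz": 0}, {"dx": 0, "dy": 0, "dz": -0.1, "rx": 0, "ry": 0, "rz": 0}, {"dx": 0, "dy": 0, "dz": -0.1, "rx": 0, "ry": 0, "rz": 0}, {"dx": 0, "dy": 0, "dz": -0.1, "rx": 0, "ry": 0, "rz": 0}, {"dx": 0, "dy": 0, "dz": -0.08, "rx": 0, "ry": 0, "rz": 0}, {"dx": 0, "dy": 0, "dz": -0.06, "rx": 0, "ry": 0, "rz": 0}, {"dx": 0, "dy": 0, "dz": -0.04, "rx": 0, "ry": 0, "rz": 0}, {"dx": 0, "dy": 0, "dz": -0.04, "rx": 0, "ry": 0, "rz": 0}, {"dx": 0, "dy": 0, "dz": 0, "rx": 0, "ry": 0, "rz": 0}, {"dx": 0, "dy": 0, "dz": 0, "rx": 0, "ry": 0, "rz": 0}]}}

```text
t: 14.05
tcp_pos: [0.5069, -0.1306, 0.0806]
tool_rot: [0.82, 0.572, 0.0, 0.0]
force: [0.1, 0.4, 0.4]
finger_gap: 0.668
gripper_force: 64.8
```

Request:
{"op": "move_arm", "data": {"targets": [{"dx": 0, "dy": 0, "dz": -0.04, "rx": 0, "ry": 0, "rz": 0}, {"dx": 0, "dy": 0, "dz": 0, "rx": 0, "ry": 0, "rz": 0.07}, {"dx": 0, "dy": 0, "dz": 0, "rx": 0, "ry": 0, "rz": 0.07}, {"dx": 0, "dy": 0, "dz": 0, "rx": 0, "ry": 0, "rz": 0.07}, {"dx": 0, "dy": 0, "dz": 0, "rx": 0, "ry": 0, "rz": 0.07}, {"dx": 0, "dy": 0, "dz": 0, "rx": 0, "ry": 0, "rz": 0.07}, {"dx": 0, "dy": 0, "dz": 0, "rx": 0, "ry": 0, "rz": 0.07}, {"dx": 0, "dy": 0, "dz": 0, "rx": 0, "ry": 0, "rz": 0.07}, {"dx": 0, "dy": 0, "dz": 0, "rx": 0, "ry": 0, "rz": 0}, {"dx": 0, "dy": 0, "dz": 0, "rx": 0, "ry": 0, "rz": 0}]}}

```text
t: 15.3
tcp_pos: [0.5073, -0.1304, 0.0799]
tool_rot: [0.74, 0.672, 0.0, 0.0]
force: [-0.6, 2.2, 5.6]
finger_gap: 0.666
gripper_force: 65.3
```

```bash
python3 -c "
from station import sensors
s=sensors.sense();print(s['force'],s['ft_torque'],s['tcp_pos'])"
```

```text
[-0.56846149  2.15713051  5.58888908] [ 0.44421398  0.1703825  -0.00237114] [ 0.50726545 -0.13043069  0.07992439]
```

Request:
{"op": "move_arm", "data": {"targets": [{"dx": 0, "dy": 0, "dz": -0.04, "rx": 0, "ry": 0, "rz": 0.07}, {"dx": 0, "dy": 0, "dz": 0, "rx": 0, "ry": 0, "rz": 0.07}, {"dx": 0, "dy": 0, "dz": 0, "rx": 0, "ry": 0, "rz": 0.07}, {"dx": 0, "dy": 0, "dz": 0, "rx": 0, "ry": 0, "rz": 0.07}, {"dx": 0, "dy": 0, "dz": 0, "rx": 0, "ry": 0, "rz": 0.07}, {"dx": 0, "dy": 0, "dz": 0, "rx": 0, "ry": 0, "rz": 0.07}, {"dx": 0, "dy": 0, "dz": 0, "rx": 0, "ry": 0, "rz": 0.07}, {"dx": 0, "dy": 0, "dz": 0, "rx": 0, "ry": 0, "rz": 0.07}, {"dx": 0, "dy": 0, "dz": 0, "rx": 0, "ry": 0, "rz": 0.07}, {"dx": 0, "dy": 0, "dz": 0, "rx": 0, "ry": 0, "rz": 0}]}}

```text
t: 16.55
tcp_pos: [0.5076, -0.1311, 0.0785]
tool_rot: [0.62, 0.784, 0.0, 0.001]
force: [1.6, -3.0, -3.3]
finger_gap: 0.664
gripper_force: 64.5
```

```bash
python3 -c "
from station import sensors
s=sensors.sense();print(s['force'],s['ft_torque'],s['tcp_pos'])"
```

```text
[ 1.56642912 -2.95164686 -3.31802801] [-0.5449215  -0.24006875 -0.77327731] [ 0.50757862 -0.13105466  0.07851636]
```

It dropped in: z fell, Fz is back to the weight alone, and the torque is now -0.77 Nm. I'll turn back about 5° and ease down.

Request:
{"op": "move_arm", "data": {"targets": [{"dx": 0, "dy": 0, "dz": 0, "rx": 0, "ry": 0, "rz": -0.04}, {"dx": 0, "dy": 0, "dz": 0, "rx": 0, "ry": 0, "rz": -0.04}, {"dx": 0, "dy": 0, "dz": 0, "rx": 0, "ry": 0, "rz": -0.04}, {"dx": 0, "dy": 0, "dz": 0, "rx": 0, "ry": 0, "rz": -0.04}, {"dx": 0, "dy": 0, "dz": -0.04, "rx": 0, "ry": 0, "rz": 0}, {"dx": 0, "dy": 0, "dz": -0.04, "rx": 0, "ry": 0, "rz": 0}, {"dx": 0, "dy": 0, "dz": -0.04, "rx": 0, "ry": 0, "rz": 0}, {"dx": 0, "dy": 0, "dz": 0, "rx": 0, "ry": 0, "rz": 0}, {"dx": 0, "dy": 0, "dz": 0, "rx": 0, "ry": 0, "rz": 0}, {"dx": 0, "dy": 0, "dz": 0, "rx": 0, "ry": 0, "rz": 0}]}}

```text
t: 17.8
tcp_pos: [0.507, -0.1306, 0.0753]
tool_rot: [0.652, 0.758, 0.0, 0.0]
force: [3.3, -2.5, -0.8]
finger_gap: 0.664
gripper_force: 64.7
```

```bash
python3 -c "
from station import sensors
s=sensors.sense();print(s['force'],s['ft_torque'],s['tcp_pos'])"
```

```text
[ 3.25016999 -2.49276857 -0.84767326] [-0.41923861 -0.48479368 -0.03008231] [ 0.50704435 -0.13058516  0.07526224]
```

Request:
{"op": "move_arm", "data": {"targets": [{"dx": 0, "dy": 0, "dz": -0.06, "rx": 0, "ry": 0, "rz": 0}, {"dx": 0, "dy": 0, "dz": -0.06, "rx": 0, "ry": 0, "rz": 0}, {"dx": 0, "dy": 0, "dz": -0.06, "rx": 0, "ry": 0, "rz": 0}, {"dx": 0, "dy": 0, "dz": -0.06, "rx": 0, "ry": 0, "rz": 0}, {"dx": 0, "dy": 0, "dz": -0.06, "rx": 0, "ry": 0, "rz": 0}, {"dx": 0, "dy": 0, "dz": -0.06, "rx": 0, "ry": 0, "rz": 0}, {"dx": 0, "dy": 0, "dz": -0.04, "rx": 0, "ry": 0, "rz": 0}, {"dx": 0, "dy": 0, "dz": 0, "rx": 0, "ry": 0, "rz": 0}, {"dx": 0, "dy": 0, "dz": 0, "rx": 0, "ry": 0, "rz": 0}, {"dx": 0, "dy": 0, "dz": 0, "rx": 0, "ry": 0, "rz": 0}]}}

```text
t: 19.05
tcp_pos: [0.507, -0.1307, 0.0656]
tool_rot: [0.652, 0.758, 0.0, 0.0]
force: [1.7, -3.5, 5.1]
finger_gap: 0.664
gripper_force: 65.2
```

```bash
python3 -c "
from station import sensors
s=sensors.sense();print(s['force'],s['ft_torque'],s['tcp_pos'])"
```

```text
[ 1.6612992  -3.51524546  5.08150399] [-0.45143493 -0.22645533 -0.0700941 ] [ 0.50698341 -0.13067252  0.06556437]
```

Request:
{"op": "move_arm", "data": {"targets": [{"dx": 0, "dy": 0, "dz": -0.05, "rx": 0, "ry": 0, "rz": 0}, {"dx": 0, "dy": 0, "dz": -0.05, "rx": 0, "ry": 0, "rz": 0}, {"dx": 0, "dy": 0, "dz": -0.05, "rx": 0, "ry": 0, "rz": 0}, {"dx": 0, "dy": 0, "dz": -0.05, "rx": 0, "ry": 0, "rz": 0}, {"dx": 0, "dy": 0, "dz": -0.05, "rx": 0, "ry": 0, "rz": 0}, {"dx": 0, "dy": 0, "dz": -0.04, "rx": 0, "ry": 0, "rz": 0}, {"dx": 0, "dy": 0, "dz": 0, "rx": 0, "ry": 0, "rz": 0}, {"dx": 0, "dy": 0, "dz": 0, "rx": 0, "ry": 0, "rz": 0}, {"dx": 0, "dy": 0, "dz": 0, "rx": 0, "ry": 0, "rz": 0}, {"dx": 0, "dy": 0, "dz": 0, "rx": 0, "ry": 0, "rz": 0}], "claw": 0, "newtons": 80}}

```text
t: 20.3
tcp_pos: [0.507, -0.1307, 0.0603]
tool_rot: [0.652, 0.758, 0.0, 0.001]
force: [-0.6, -1.8, 21.7]
finger_gap: 0.659
gripper_force: 85.9
```

```bash
python3 -c "
from station import sensors
s=sensors.sense();print(s['force'],s['ft_torque'],s['tcp_pos'])"
```

```text
[-0.63227175 -1.79631352 21.7203452 ] [-0.22074583  0.49115696 -0.15278187] [ 0.50704134 -0.13071851  0.0603274 ]
```

The press is 24 N, well above the spring's 10 N. TCP z is 0.0603, which is 20.3 mm below the pin contact (20.5 mm expected), so the collar is home.

```bash
python3 -c "
from station import order
print(order.sign_off())"
```

```text
the job is handed in; nothing more can be done
None
```

I handed the job in with the collar keyed over the pins, pressed home on the shoulder at about 24 N and still gripped. Home is judged from height and force readings, not a final picture, and the sign-off gave no verdict.

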